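# Prise the retaining ring off a trolley wheel's axle

## Robot

A 7-joint arm with a two-finger parallel gripper is mounted at the origin on the work surface. World frame = base frame: x ahead of the robot, y to its left, z up, the work surface at z = 0. Lengths are in m, angles in rad, forces in N, time in s.
With the tool pointing down it reaches from about 0.4 to 0.85 m from the base axis. Payload 4.5 kg.
Tool frame: the origin (TCP) lies at the very end of the fingers, on their centre line; the grasp point (between the pads) lies 19 mm behind it (tcp_to_grasp is the z of the grasp point in the tool frame, in m); z points along the fingers, y is the line along which they close (so a half turn about z gives the same grasp; the last joint's range is limited). The gripper opens to 88 mm and grips with 3 to 60 N. Pads are 18 mm wide; open, the fingers measure 123 mm over their backs; the gripper's body (75 mm by 187 mm) begins 45 mm behind the grasp point.
Start: joints at [-1.126, 0.689, -0.195, 1.565, 0.157, 0.902, -0.215], TCP at [0.25, 0.573, 0.239] pointing down, gripper open.
Joint ranges: [-3.01, 3.01], [-0.46, 2.08], [-1.47, 1.51], [0.13, 2.56], [-1, 4.14], [0.04, 2.09], [-2.66, 2.66]. Speed limits (rad/s): [2.57, 2.57, 3.14, 3.14, 3.14, 3.14, 3.14].

## Interface

Orientations are given as a unit quaternion [x, y, z, w].
In Python, from plant import * gives the robot as it stands. The module is installed in compiled form; this text tells all that it offers.
- The arm moves only by the shell command python3 -m jog 'ROWS' [OPENING] [FORCE]. ROWS is JSON, a list that holds one entry, the list of rows, each a list of 6 numbers: the shift along the tool's x, y, z in m, then the turn, a rotation vector about the tool's x, y, z in rad. In form: [[[dx, dy, dz, ax, ay, az], ...]]. A call has 1 to 12 rows; each row shifts and turns the commanded pose from where the row before left it, along the tool's axes as they then stand; what a row does not reach is not made up. A row lasts 1/8 s, in which the tool goes at most 62.5 mm and 10.7 degrees, less where a joint would pass 70% of its speed; a pose out of reach is approached as far as the arm can. A call with a gripper value outside its range is refused whole. OPENING is the finger opening in m, from 0 to 0.0881, set as the call begins (- or left out, the last holds). The fingers move at their own pace and stop on an object; FORCE is the grip in N (left out, the last holds). Time passes only in rows, so rows that do not move let the fingers close. It gives the time, the measured TCP pose, the force, the opening and the grip force at its end, in the units of the state.
- get_state(): the state, without advancing time (a new reading comes with each control period).
- snapshot(name): name is "scene" or "side" or "wrist"; returns a dict with "frame" (480x640x3 uint8, red, green, blue), "mtx" (3x3 intrinsics, pixels), "xyz" and "orientation" of the camera in the world; the wrist camera has in their place "mount" (4x4, takes a point from camera to tool coordinates, whose origin is the TCP and whose axes are the flange's). Camera axes: x right, y down, z forward; pixel columns grow to the right and rows downward; lengths in m; the calibration is good to about 2 mm. A picture is of the moment at which its call begins: read the wrist's pose just before it. There is no depth.
- finish_job(): hands the job in; it is judged then, once.
The state is a dict: "clock": time; "q": joint angles; "qd": joint speeds; "joint_torque": joint torques, N m; "tool_pos": TCP position; "eef_rot": TCP orientation; "contact_force": force on the tool from outside, world axes, zero at the start; "moment": the same for the moment, N m; "opening": opening from 0.0 (shut) to 1.0 (fully open); "finger_force": force on a finger pad.
Only numpy, scipy, OpenCV 4.12 (cv2) and the standard library are available. Lean on these libraries where they do the work, as an engineer would, in place of code of your own. Each camera call takes 0.05 s, during which the arm holds its last target. There are 200 camera calls.

## Task

The trolley wheel has to come off its stub axle: take the hooked pick from the plywood tool board, hook it behind the closed back of the spring retaining ring that sits in the axle's groove, and with the pick draw the ring straight out sideways until it is out of the groove and right off the axle, feeling your way and pulling gently so that you neither bend the ring nor lean hard on the axle or wheel. Do not let the ring fly away: leave it lying on the wheel or close beside it. Then lay the pick back down on the tool board (lay it, do not drop it), and leave the other things where they are.

Things in the scene. Friction and masses are not known exactly. Their poses are not given: they have to be found in the camera images.
- pick_handle (a point): Centre of the black flat-sided handle of the hooked pick (loose, 70 g), half-way along, across and up it. Handle 90 mm long (x) x 16 wide (y) x 25 high (z), lying upright on the tool board. x points to the hook, z up. Grip it from above across its 16 mm width, anywhere along it, firmly (60 N or more). The hook pin stands 93 to 117 mm ahead (+x) of here, its tip 7.5 mm below this point.
- axle_end (a point): Centre of the flat top end of the upright steel stub axle of the trolley wheel, 100 mm above the bench, z up. Going down from here: axle 24 mm in diameter for 17.5 mm; the ring's groove, 19 mm in diameter, from 17.5 to 21 mm down; a brass spacer bush 22 mm in diameter from 21 to 26 mm down; then the hub's flat top, 38 mm across, 26 mm down.
- ring_mid (a point): Centre of the retaining ring's bore, half-way up its 2.5 mm thickness; it lies level in the groove, round the axle, its top 18.5 mm below the axle's end and 7.5 mm above the hub. x points from its closed back to its open mouth, z up. Between axle and the closed back (on the -x side) is a gap, 12 to 18 mm from the axis and about 16 mm wide, open down to the hub; the hook pin goes in there.
- board_top (a point): Middle of the upper face of the plywood tool board (fixed), 260 mm (x) x 200 mm (y), 9 mm thick, on the bench; z up. The pick and the scriber lie on it.
- wheel_unit: Wheel unit, fixed, screwed to the bench: plywood base 190 x 160 x 12 mm, steel flange, grey wheel with black tyre lying flat round the upright axle, 125 mm across, tyre top 68 mm above the bench. Origin on the bench on the axle's axis, z up.
- tool_board: The tool board; origin in the middle of its underside.
- pick: The pick, origin under the middle of its handle. A steel shank 4 mm thick runs forward 17 mm above the handle's underside and is bent square down at its end into the hook, a round-ended pin 4 mm thick reaching 10 mm below the shank. The shank is clamped in a collet at the handle's front; how far it sticks out is not measured, 12 mm more or less than usual. It does not slip.
- ring: The ring: loose dark spring steel, 20 g, 44 mm across, band 18 to 22 mm radius, with prongs that grip the groove, those beside the mouth sprung. Origin at its bore's centre, underside. Pulled level along its own -x it yields at about 8 to 15 N within 2 mm and snaps out; drawn on to 19 mm or more from the axis it is clear of the axle and drops on to the hub.
- scriber: A straight scriber with the same handle as the pick, but without a hook, lying beside it on the tool board; origin under the middle of its handle, x towards its point. Not needed.
- dust_cap: Small grey round hub cap, 32 mm across and 16 mm high, on the wheel unit's plywood base, behind the wheel. Leave it.
- washer: Steel washer, 36 mm across and 3 mm thick, on the wheel unit's plywood base, behind the wheel. Leave it.
- scissors: Black-handled scissors, about 155 mm long, on the bench. Leave them.
- cutter: Yellow and black snap-off knife, about 145 mm long, on the bench. Leave it.
- brush: Laminating brush with wooden handle, 190 mm long, on the bench. Leave it.
Not all that is in view belongs to the job. Leave any turquoise look-alike of the pick alone. What is shaped like the wheel_unit but turquoise is not meant.

How it is judged:
By the outcome, as a careful person would: the job done as asked, in the order asked, and still so for the second after the job is handed in, with the robot touching nothing.
It also fails if it takes over 64 s, if anything falls off the work surface, if the arm or the gripper's body presses on something with over 40 N, if the wrist force passes 120 N, or if a joint passes its speed limit or range.

## Working session

There is one attempt and no reset: what is moved stays moved. The work goes in short steps, Python scripts to look and compute and a shell command to move; the robot and the scene stay as the last step left them, time stands still between calls to the robot, and variables do not carry over. Pictures are saved under pics/ and viewed, at most 10 in all, crops included, and the job is handed in when it is done.

```bash
mkdir -p pics; cat > h.py <<'E'
from plant import *
import numpy as np, cv2
from scipy.spatial.transform import Rotation as R
def cam(name):
    s=get_state(); d=snapshot(name)
    if name=="wrist":
        T=np.eye(4);T[:3,:3]=R.from_quat(s["eef_rot"]).as_matrix();T[:3,3]=s["tool_pos"]
        M=T@np.array(d["mount"])
    else:
        M=np.eye(4);M[:3,:3]=R.from_quat(d["orientation"]).as_matrix();M[:3,3]=d["xyz"]
    return d["frame"],np.array(d["mtx"]),M
def ray(K,M,uv):
    v=M[:3,:3]@np.linalg.solve(K,[uv[0],uv[1],1.]); return M[:3,3],v/np.linalg.norm(v)
def onz(K,M,uv,z):
    o,v=ray(K,M,uv); return o+v*(z-o[2])/v[2]
def proj(K,M,p):
    c=M[:3,:3].T@(np.array(p)-M[:3,3]); q=K@c; return q[:2]/q[2]
def tri(rs):
    A=sum(np.eye(3)-np.outer(v,v) for o,v in rs); b=sum((np.eye(3)-np.outer(v,v))@o for o,v in rs); return np.linalg.solve(A,b)
def save(name,f): cv2.imwrite("pics/"+name,cv2.cvtColor(f,cv2.COLOR_RGB2BGR))
E
python3 - <<'E'
from h import *
s=get_state();print(s)
for n in("scene","side","wrist"):
    f,K,M=cam(n);save(n+"0.png",f);np.savez("pics/"+n+"0.npz",f=f,K=K,M=M);print(n,K[0,0],np.round(M,3).tolist())
E
```

```text
{'clock': 0.0, 'q': array([-1.1262353 ,  0.68995257, -0.19450223,  1.56634578,  0.15732538,
        0.90247686, -0.21510996]), 'qd': array([-0.0009227 , -0.00107817,  0.00031124, -0.00029136, -0.0008976 ,
        0.00101827,  0.00092266]), 'joint_torque': array([ 2.61409295e-04, -5.27569413e+01, -1.26653261e+00, -1.53428954e+01,
       -5.25708636e-02,  6.62365579e-03,  1.67590069e-04]), 'tool_pos': array([0.24937431, 0.57241439, 0.23792887]), 'eef_rot': array([ 2.03899803e-01,  9.78991353e-01, -8.88536274e-04, -1.04670577e-04]), 'contact_force': array([ 0.29496285, -0.32463468, -0.80807754]), 'moment': array([-0.03654595,  0.05741457,  0.04105563]), 'finger_force': 0.0, 'opening': 0.9957301948328459}
scene 469.726946418636 [[-0.743, 0.475, -0.471, 0.986], [0.669, 0.529, -0.522, 0.53], [0.001, -0.704, -0.711, 0.803], [0.0, 0.0, 0.0, 1.0]]
side 441.3647457857355 [[0.929, -0.237, 0.286, 0.254], [-0.371, -0.602, 0.707, -0.667], [0.005, -0.762, -0.647, 0.694], [0.0, 0.0, 0.0, 1.0]]
wrist 337.689162657803 [[0.4, 0.881, 0.252, 0.184], [0.917, -0.384, -0.111, 0.601], [-0.001, 0.276, -0.961, 0.384], [0.0, 0.0, 0.0, 1.0]]
```

View pics/scene0.png

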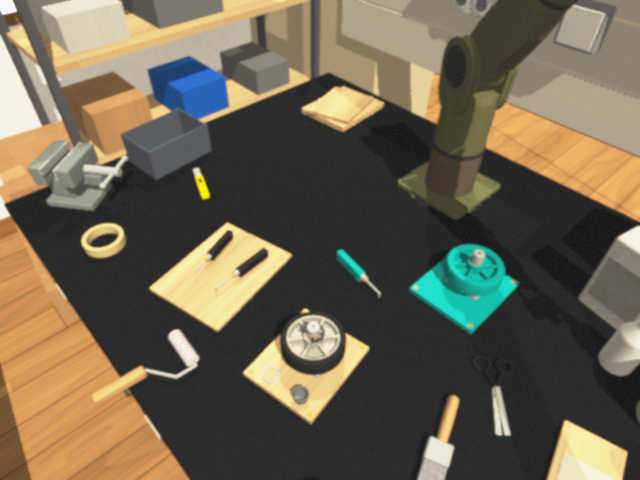

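View pics/side0.png

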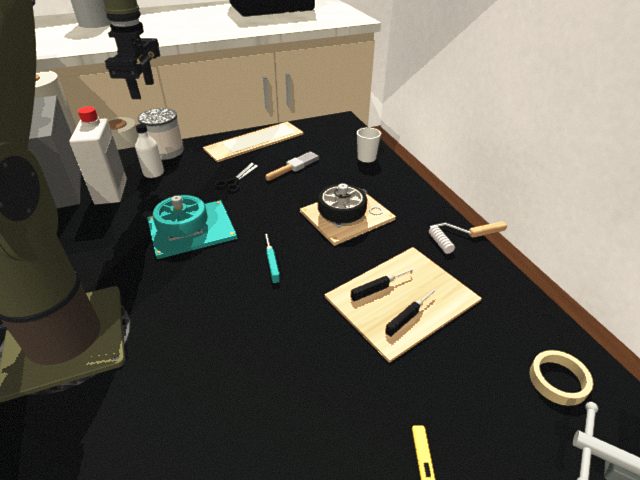

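The scene view shows the plywood board at (222,275) with two black-handled tools, handles at (219,244) and (251,263). The real wheel is at (313,340); the turquoise wheel (470,280) and turquoise pick (358,270) are decoys. In the side view the same two tools are at (370,288) and (403,318). Next I'll enlarge the board and the axle to tell pick from scriber.

```bash
python3 - <<'E'
from h import *
def c(n,x,y,w,h,W,H):
    f=np.load(f"pics/{n}0.npz")["f"][y:y+h,x:x+w]; return cv2.resize(f,(W,H),interpolation=cv2.INTER_CUBIC)
a=c("scene",180,220,100,75,400,300);b=c("side",340,260,100,75,400,300)
e=c("scene",275,300,80,60,400,300);g=c("side",312,175,80,60,400,300)
save("crop1.png",np.vstack([np.hstack([a,b]),np.hstack([e,g])]))
for n,pts in(("scene",[(222,275),(219,244),(251,263),(313,325)]),("side",[(403,300),(403,318),(370,288),(343,187)])):
    d=np.load(f"pics/{n}0.npz")
    for p,z in zip(pts,(.009,.02,.02,.1)): print(n,p,onz(d["K"],d["M"],p,z).round(3))
E
```

```text
scene (222, 275) [ 0.665 -0.134  0.009]
scene (219, 244) [ 0.618 -0.212  0.02 ]
scene (251, 263) [ 0.599 -0.111  0.02 ]
scene (313, 325) [0.647 0.154 0.1  ]
side (403, 300) [ 0.647 -0.159  0.009]
side (403, 318) [ 0.617 -0.208  0.02 ]
side (370, 288) [ 0.593 -0.112  0.02 ]
side (343, 187) [0.644 0.148 0.1  ]
```

View pics/crop1.png

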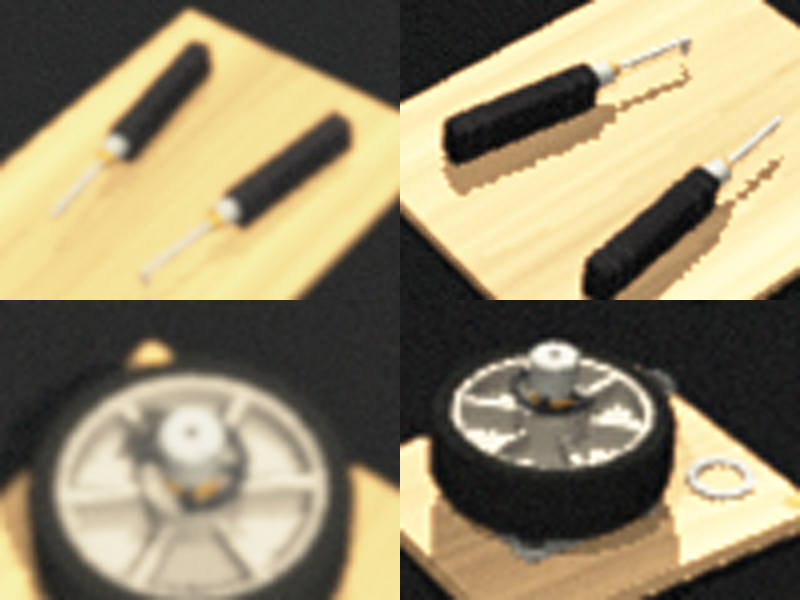

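The pick is the tool at scene (251,263) / side (370,288): its shank end is bent down at side ≈(411,271). The other tool's tip is straight, so that is the scriber. I'll look at the axle with the wrist camera first.

```bash
python3 -m jog '[[[-0.0443,-0.019,0,0,0,0],[-0.0443,-0.019,0,0,0,0],[-0.0443,-0.019,0,0,0,0],[-0.0443,-0.019,0,0,0,0],[-0.0443,-0.019,0,0,0,0],[-0.0443,-0.019,0,0,0,0],[-0.0443,-0.019,0,0,0,0],[-0.0443,-0.019,0,0,0,0],[-0.0443,-0.019,0,0,0,0],[-0.0443,-0.019,0,0,0,0],[-0.0443,-0.019,0,0,0,0],[-0.0443,-0.019,0,0,0,0]]]'
python3 -m jog '[[[0,0,0,0,0,0],[0,0,0,0,0,0]]]'
python3 - <<'E'
from h import *
f,K,M=cam("wrist");np.savez("pics/w1.npz",f=f,K=K,M=M)
p=proj(K,M,[.646,.151,.09]).round().astype(int);print(p)
x,y=np.clip(p[0]-80,0,480),np.clip(p[1]-60,0,360)
save("w1.png",np.hstack([cv2.resize(f,(400,300)),cv2.resize(f[y:y+120,x:x+160],(400,300),interpolation=cv2.INTER_CUBIC)]));print(x,y)
E
```

```text
clock: 1.65
tool_pos: [0.6466, 0.1504, 0.2384]
eef_rot: [0.204, 0.979, -0.0, -0.0]
contact_force: [-0.0, 1.2, 0.1]
opening: 1.0
finger_force: 0.0
clock: 1.9
tool_pos: [0.6452, 0.1524, 0.2382]
eef_rot: [0.204, 0.979, 0.0, -0.001]
contact_force: [-0.1, 0.6, 1.2]
opening: 1.0
finger_force: 0.0
[318 224]
238 164
```

View pics/w1.png

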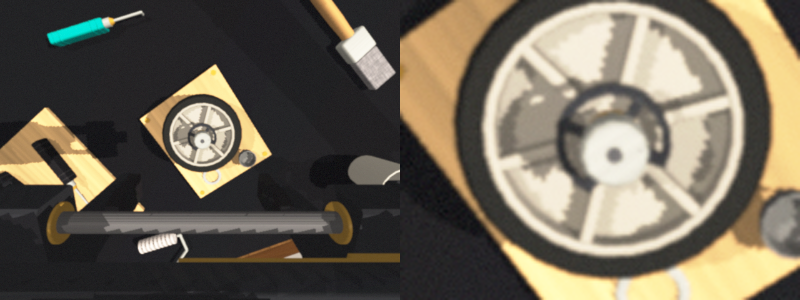

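The axle end is at wrist px (324,226) and the dark ring around it is visible but small. Going closer, with the camera directly above the axle.

```bash
python3 -m jog '[[[-0.015,0,0.03,0,0,0],[-0.015,0,0.03,0,0,0],[-0.015,0,0.03,0,0,0],[-0.015,0,0.03,0,0,0],[0,0,0,0,0,0],[0,0,0,0,0,0]]]'
python3 - <<'E'
from h import *
f,K,M=cam("wrist");np.savez("pics/w2.npz",f=f,K=K,M=M)
# axle end: bright disc; two views rays
w1=np.load("pics/w1.npz"); a=onz(w1["K"],w1["M"],(324.4,226),.1);print(a)
p=proj(K,M,a);print(p)
# rectify plane z=.08025: world x up, y left; 8 px/mm, 70mm window
Z=.08025;c=a[:2];s=8
W=np.array([[c[0]+.035,c[1]+.035,Z],[c[0]+.035,c[1]-.035,Z],[c[0]-.035,c[1]-.035,Z],[c[0]-.035,c[1]+.035,Z]])
H=cv2.getPerspectiveTransform(np.float32([proj(K,M,w) for w in W]),np.float32([[0,0],[560,0],[560,560],[0,560]]))
save("w2.png",cv2.warpPerspective(f,H,(560,560),flags=cv2.INTER_CUBIC))
E
```

```text
clock: 2.7
tool_pos: [0.7006, 0.1297, 0.1199]
eef_rot: [0.203, 0.979, 0.001, 0.0]
contact_force: [0.6, -0.2, 1.1]
opening: 0.998
finger_force: 0.0
[0.64785898 0.15641725 0.1       ]
[326.51120937 165.5516697 ]
```

View pics/w2.png

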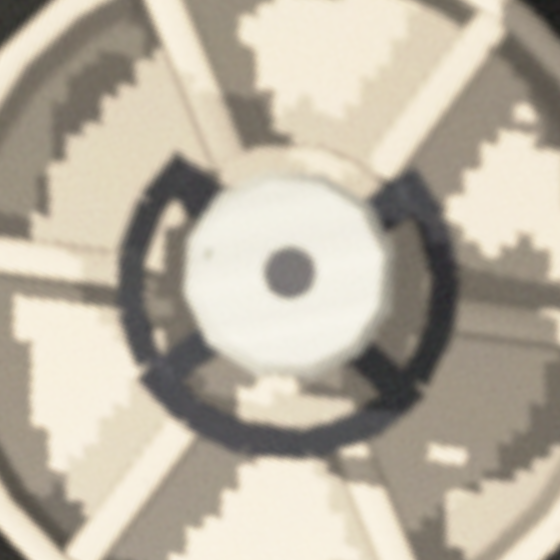

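The rectified view (up = world +x, 8 px/mm) shows the ring as an E-clip. Its closed back is at the bottom (285,440), with inner prongs at (185,365) and (385,370), and its mouth is at the top. So the ring's -x is roughly world -x. Now I'll fit the ring and the pick numerically.

```bash
python3 - <<'E'
from h import *
from scipy.optimize import least_squares
d=np.load("pics/w2.npz");f,K,M=d["f"],d["K"],d["M"]
g=f.max(2);ys,xs=np.where(g<95)
P=np.array([onz(K,M,(x,y),.08025) for x,y in zip(xs,ys)])[:,:2]
c=np.array([.6465,.1555])
for i in range(8):
    r=np.hypot(*(P-c).T);Q=P[(r>.0165)&(r<.0235)]
    s=least_squares(lambda p:np.hypot(*(Q-p[:2]).T)-.020,c,loss="soft_l1",f_scale=.001);c=s.x
r=np.hypot(*(P-c).T);Q=P[(r>.0165)&(r<.0235)]-c
a=np.degrees(np.arctan2(Q[:,1],Q[:,0]));h,_=np.histogram(a,72,(-180,180))
print("ring",c,len(Q),np.hypot(*Q.T).std());print("empty bins deg",np.arange(-177.5,180,5)[h<8])
q=P[(r>.0135)&(r<.0165)]-c;aa=np.degrees(np.arctan2(q[:,1],q[:,0]));print("prongs",np.histogram(aa,36,(-180,180))[0])
# axle end
g2=(f.min(2)>215).astype(np.uint8);n,l,st,ce=cv2.connectedComponentsWithStats(g2)
p=proj(K,M,[.6479,.1564,.1]);i=l[int(p[1])-8,int(p[0])];print("axle",onz(K,M,ce[i],.1) if i else None,st[i])
# pick handle masks in rough areas
out={}
for n,(x0,y0,x1,y1) in dict(scene=(232,244,274,282),side=(345,268,398,306)).items():
    d=np.load(f"pics/{n}0.npz");F=d["f"].astype(int);m=(F.max(2)<70).astype(np.uint8);m[:y0]=0;m[y1:]=0;m[:,:x0]=0;m[:,x1:]=0
    k,l,st,ce=cv2.connectedComponentsWithStats(m);i=1+st[1:,4].argmax()
    rect=cv2.minAreaRect(np.argwhere(l==i)[:,::-1].astype(np.float32));print(n,ce[i],st[i],rect)
    b=cv2.boxPoints(rect);out[n]=(ray(d["K"],d["M"],ce[i]),);
    e=sorted([(b[j]+b[(j+1)%4])/2 for j in range(4)],key=lambda q:-np.hypot(*(q-ce[i])))[:2]
    print([onz(d["K"],d["M"],q,.022).round(4) for q in e])
print("pick c",tri([out["scene"][0],out["side"][0]]))
a=np.load("pics/scene0.npz");b=np.load("pics/side0.npz")
print("tip",tri([ray(a["K"],a["M"],(180+145/4,220+278/4)),ray(b["K"],b["M"],(340+(686-400)/4,260+47/4))]))
print("turq",onz(a["K"],a["M"],(477,255),.1))
E
```

```text
ring [0.64740104 0.15554901] 1101 0.0011255337973096035
empty bins deg [-42.5 -37.5 -32.5 -27.5 -22.5 -17.5 -12.5  -7.5  -2.5   2.5   7.5  12.5
  17.5  22.5  27.5  32.5  37.5]
prongs [ 0  0  0  4 29 15  0  0  0  0  0  6 18  7  0  0  0  0  0  0  0  7 22  8
  0  0  0  0  0  4 30  5  0  0  0  0]
axle [0.64701708 0.15616181 0.1       ] [ 304  143   44   44 1321]
scene [252.4573991  262.02690583] [239 251  28  25 223] ((252.04002380371094, 262.22003173828125), (7.199999809265137, 33.0), 53.13010025024414)
[array([ 0.637 , -0.1051,  0.022 ]), array([ 0.5548, -0.1149,  0.022 ])]
side [369.69515012 288.21247113] [351 277  39  24 433] ((369.8934631347656, 288.04437255859375), (11.076924324035645, 41.461544036865234), 67.38013458251953)
[array([ 0.6404, -0.1077,  0.022 ]), array([ 0.5453, -0.1193,  0.022 ])]
pick c [ 0.59348422 -0.11182529  0.01899255]
tip [ 0.70121577 -0.0997435   0.01765124]
turq [0.2734216  0.25103672 0.1       ]
```

Ring: centre (0.6472, 0.1558), back direction ≈175.5°. Pick: centre (0.5935,-0.112), heading ≈6.7°, hook ≈108 mm ahead, which is within the stated range. Moving above the pick.

```bash
python3 -m jog '[[[0,0,-0.03,0,0,0],[0,0,-0.03,0,0,0],[0.0003,-0.044,0,0,0,0],[0.0003,-0.044,0,0,0,0],[0.0003,-0.044,0,0,0,0],[0.0003,-0.044,0,0,0,0],[0.0003,-0.044,0,0,0,0],[0,-0.044,0,0,0,0],[0,0,0.015,0,0,-0.1757],[0,0,0.015,0,0,-0.1757],[0,0,0.015,0,0,-0.1757],[0,0,0,0,0,0]]]'
python3 - <<'E'
from h import *
f,K,M=cam("wrist");np.savez("pics/w3.npz",f=f,K=K,M=M)
print(get_state()["tool_pos"])
for p in([.5935,-.112,.034],[.701,-.0997,.0215]):print(proj(K,M,p))
save("w3.png",f)
E
```

```text
clock: 4.25
tool_pos: [0.5938, -0.1132, 0.1343]
eef_rot: [-0.057, 0.998, 0.0, 0.0]
contact_force: [-0.5, 0.4, 0.4]
opening: 0.999
finger_force: 0.0
[ 0.59438049 -0.11322863  0.13486156]
[320.52499728 236.55761172]
[320.2054304  350.35135225]
```

View pics/w3.png

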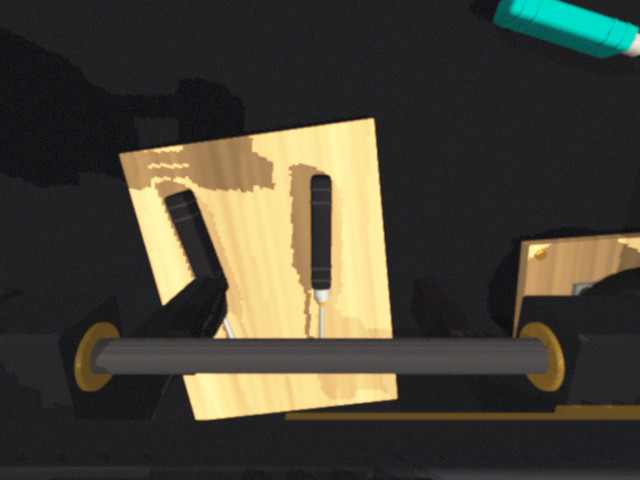

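The handle runs from (321,176) to (321,290), upright in the image and centred under the tool, so it is aligned. The scriber is at the left (195,240). Narrowing the fingers and descending.

```bash
python3 -m jog '[[[0,-0.001,0.01,0,0,0],[0,0,0.02,0,0,0],[0,0,0.02,0,0,0],[0,0,0.02,0,0,0],[0,0,0.015,0,0,0],[0,0,0.015,0,0,0],[0,0,0.01,0,0,0],[0,0,0.007,0,0,0],[0,0,0.003,0,0,0],[0,0,0,0,0,0]]]' 0.045
python3 -m jog '[[[0,0,0.0015,0,0,0],[0,0,0,0,0,0]]]'
```

```text
clock: 5.55
tool_pos: [0.5944, -0.1146, 0.0138]
eef_rot: [-0.058, 0.998, 0.0, 0.0]
contact_force: [0.5, 0.1, 0.3]
opening: 0.507
finger_force: 0.0
clock: 5.8
tool_pos: [0.5944, -0.1147, 0.0124]
eef_rot: [-0.058, 0.998, 0.0, 0.0]
contact_force: [0.3, 0.1, -0.3]
opening: 0.513
finger_force: 0.0
```

```bash
python3 -m jog '[[[0,0.0025,0,0,0,0],[0,0,0,0,0,0]]]'
python3 -m jog '[[[0,0,0,0,0,0],[0,0,0,0,0,0],[0,0,0,0,0,0],[0,0,0,0,0,0],[0,0,0,0,0,0],[0,0,0,0,0,0],[0,0,0,0,0,0],[0,0,0,0,0,0]]]' 0.0 60
```

```text
clock: 6.05
tool_pos: [0.594, -0.1117, 0.0123]
eef_rot: [-0.058, 0.998, 0.0, 0.0]
contact_force: [0.0, -0.1, -1.0]
opening: 0.511
finger_force: 0.0
clock: 7.05
tool_pos: [0.5939, -0.1122, 0.0122]
eef_rot: [-0.058, 0.998, 0.0, -0.0]
contact_force: [-0.1, -0.7, 0.9]
opening: 0.177
finger_force: 60.0
```

Gripped at 60 N with the handle about 16 mm wide. Now lifting, turning to the ring's heading and moving to stand-off behind the ring.

```bash
python3 -m jog '[[[0,0,-0.01,0,0,0],[0,0,-0.03,0,0,0],[0,0,-0.04,0,0,0],[0,0,-0.04,0,0,0.0977],[0,0,-0.03,0,0,0.0977],[0.0176,0.0452,0,0,0,0],[0.0176,0.0452,0,0,0,0],[0.0176,0.0452,0,0,0,0],[0.0176,0.0452,0,0,0,0],[0.0176,0.0452,0,0,0,0],[0.0176,0.0452,0,0,0,0],[0,0,0,0,0,0]]]'
python3 -m jog '[[[0,0,0.02,0,0,0],[0,0,0.01,0,0,0],[0,0,0,0,0,0]]]'
python3 - <<'E'
from h import *
s=get_state();t=s["tool_pos"];h=2*np.arctan2(s["eef_rot"][1],s["eef_rot"][0])-np.pi;print(t,np.degrees(h),s["contact_force"])
hk=t+[.108*np.cos(h),.108*np.sin(h),.0018];ims=[]
for n in("scene","side"):
    f,K,M=cam(n);np.savez(f"pics/{n}4.npz",f=f,K=K,M=M);p=proj(K,M,hk);x,y=int(p[0])-40,int(p[1])-40;print(n,p,x,y)
    ims.append(cv2.resize(f[y:y+80,x:x+80],(400,400),interpolation=cv2.INTER_CUBIC))
save("crop4.png",np.hstack(ims))
E
```

```text
clock: 8.55
tool_pos: [0.5085, 0.1722, 0.1631]
eef_rot: [0.035, 0.999, 0.002, 0.0]
contact_force: [0.1, -1.0, -0.5]
opening: 0.179
finger_force: 60.0
clock: 8.93
tool_pos: [0.5099, 0.1655, 0.1318]
eef_rot: [0.04, 0.999, -0.001, -0.001]
contact_force: [-0.0, -0.3, -1.1]
opening: 0.176
finger_force: 60.0
[0.50986236 0.16545084 0.13180162] -4.5934265354723385 [-0.02063146 -0.30189915 -1.05076766]
scene [326.21618622 305.66677746] 286 265
side [331.81678848 175.41562722] 291 135
```

View pics/crop4.png

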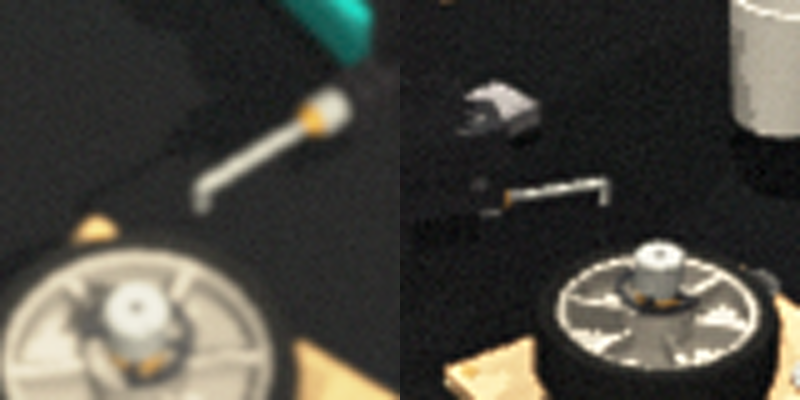

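Hook tip is at scene (326.4,307.4) and side (331.8,175.6); the axle-end centre is at scene (313.4,327) and side (342.8,185.6). Triangulating both to get the relative offset.

```bash
python3 - <<'E'
from h import *
a=np.load("pics/scene4.npz");b=np.load("pics/side4.npz")
t=lambda p,q:tri([ray(a["K"],a["M"],p),ray(b["K"],b["M"],q)])
T=t((326.4,307.4),(331.8,175.6));A=t((313.4,327),(342.8,185.6));print(T,A,T-A)
s=get_state();u=np.array([np.cos(np.radians(-4.6)),np.sin(np.radians(-4.6))]);print("along,lat",(T-A)[:2]@u,(T-A)[:2]@[-u[1],u[0]],"L",(T[:2]-s["tool_pos"][:2])@u)
E
```

```text
[0.61862872 0.15885426 0.13158061] [0.64809218 0.15697761 0.09737953] [-0.02946346  0.00187665  0.03420108]
along,lat -0.029519064562578495 -0.0004923335240222545 L 0.10841378616676065
```

```bash
python3 -m jog '[[[0,0,0.02,0,0,0],[0,0,0.015,0,0,0],[0,0,0.01,0,0,0],[-0.004,0,0,0,0,0],[-0.004,0,0,0,0,0],[-0.004,0,0,0,0,0],[0,0,0,0,0,0],[0,0,0,0,0,0]]]'
python3 -m jog '[[[-0.001,0,0,0,0,0],[0,0,0,0,0,0]]]'
python3 -m jog '[[[-0.001,0,0,0,0,0],[0,0,0,0,0,0]]]'
```

```text
clock: 10.02
tool_pos: [0.522, 0.1655, 0.0874]
eef_rot: [0.04, 0.999, 0.0, 0.0]
contact_force: [-0.2, 0.6, -0.6]
opening: 0.174
finger_force: 60.0
clock: 10.28
tool_pos: [0.5231, 0.1655, 0.0872]
eef_rot: [0.04, 0.999, 0.0, 0.0]
contact_force: [0.2, 0.2, -2.2]
opening: 0.174
finger_force: 60.0
clock: 10.52
tool_pos: [0.5242, 0.1654, 0.0872]
eef_rot: [0.04, 0.999, 0.0, 0.0]
contact_force: [-0.2, -0.7, -1.2]
opening: 0.177
finger_force: 60.0
```

```bash
for i in 1 ; do python3 -m jog '[[[-0.0007,0,0,0,0,0],[0,0,0,0,0,0]]]'; done
python3 -m jog '[[[-0.0005,0,0,0,0,0],[0,0,0,0,0,0]]]'
```

```text
clock: 10.78
tool_pos: [0.5248, 0.1654, 0.0872]
eef_rot: [0.04, 0.999, 0.0, 0.0]
contact_force: [0.3, -0.4, -1.2]
opening: 0.174
finger_force: 60.0
clock: 11.02
tool_pos: [0.5253, 0.1653, 0.0872]
eef_rot: [0.04, 0.999, 0.0, 0.0]
contact_force: [0.3, 0.4, -0.0]
opening: 0.173
finger_force: 60.0
```

```bash
python3 -m jog '[[[-0.0005,0,0,0,0,0],[0,0,0,0,0,0]]]'
```

```text
clock: 11.28
tool_pos: [0.5258, 0.1653, 0.0872]
eef_rot: [0.04, 0.999, 0.0, -0.0]
contact_force: [0.1, -0.2, -1.2]
opening: 0.178
finger_force: 60.0
```

```bash
python3 -m jog '[[[-0.0005,0,0,0,0,0],[0,0,0,0,0,0]]]'
```

```text
clock: 11.52
tool_pos: [0.5261, 0.1652, 0.0872]
eef_rot: [0.04, 0.999, 0.0, -0.0]
contact_force: [-0.2, -0.4, 0.0]
opening: 0.181
finger_force: 60.0
```

```bash
python3 -m jog '[[[-0.0005,0,0,0,0,0],[0,0,0,0,0,0]]]'
```

```text
clock: 11.78
tool_pos: [0.5262, 0.1652, 0.0871]
eef_rot: [0.039, 0.999, -0.0, -0.0]
contact_force: [-1.9, 0.3, -0.1]
opening: 0.179
finger_force: 60.0
```

```bash
python3 -m jog '[[[-0.0005,0,0,0,0,0],[0,0,0,0,0,0]]]'
```

```text
clock: 12.02
tool_pos: [0.5263, 0.1651, 0.087]
eef_rot: [0.039, 0.999, -0.0, -0.001]
contact_force: [-4.0, -0.0, -0.2]
opening: 0.178
finger_force: 60.0
```

Contact with the axle side came at x≈0.5261. Backing off to about 1 mm clearance, then descending.

```bash
python3 -m jog '[[[0.0021,0,0,0,0,0],[0,0,0,0,0,0],[0,0,0,0,0,0]]]'; python3 -m jog '[[[0,0,0.002,0,0,0],[0,0,0,0,0,0]]]';
```

```text
clock: 12.4
tool_pos: [0.5259, 0.1653, 0.0874]
eef_rot: [0.04, 0.999, 0.0, 0.001]
contact_force: [0.2, -0.1, -1.4]
opening: 0.179
finger_force: 60.0
clock: 12.65
tool_pos: [0.5252, 0.1653, 0.0851]
eef_rot: [0.04, 0.999, -0.0, 0.0]
contact_force: [-1.1, 0.3, -0.6]
opening: 0.175
finger_force: 60.0
```

```bash
python3 -m jog '[[[0.0001,0,0.002,0,0,0],[0,0,0.002,0,0,0],[0,0,0,0,0,0]]]'; python3 -m jog '[[[0,0,0.0015,0,0,0],[0,0,0,0,0,0]]]'
```

```text
clock: 13.02
tool_pos: [0.5249, 0.1653, 0.081]
eef_rot: [0.039, 0.999, -0.0, -0.0]
contact_force: [0.7, -0.9, -1.0]
opening: 0.18
finger_force: 60.0
clock: 13.28
tool_pos: [0.525, 0.1654, 0.0796]
eef_rot: [0.039, 0.999, 0.0, -0.0]
contact_force: [-0.2, 0.4, -1.4]
opening: 0.173
finger_force: 60.0
```

```bash
python3 -m jog '[[[0,0,0.001,0,0,0],[0,0,0,0,0,0]]]'
```

```text
clock: 13.52
tool_pos: [0.525, 0.1653, 0.0787]
eef_rot: [0.04, 0.999, 0.0, -0.0]
contact_force: [-0.2, -0.3, -0.1]
opening: 0.175
finger_force: 60.0
```

```bash
python3 -m jog '[[[0,0,0.001,0,0,0],[0,0,0.001,0,0,0],[0,0,0,0,0,0]]]'
```

```text
clock: 13.9
tool_pos: [0.525, 0.1653, 0.0766]
eef_rot: [0.04, 0.999, -0.0, -0.0]
contact_force: [-0.4, -0.6, -1.9]
opening: 0.178
finger_force: 60.0
```

```bash
python3 -m jog '[[[0,0,0.001,0,0,0],[0,0,0.0007,0,0,0],[0,0,0,0,0,0]]]'
```

```text
clock: 14.28
tool_pos: [0.525, 0.1653, 0.0749]
eef_rot: [0.039, 0.999, 0.0, -0.0]
contact_force: [-0.3, -0.2, 0.1]
opening: 0.174
finger_force: 60.0
```

The pin is in the gap (tip ≈76.7 mm, no contact). Now pulling gently in small steps.

```bash
python3 -m jog '[[[0.0005,0,0,0,0,0],[0.0005,0,0,0,0,0],[0,0,0,0,0,0]]]'
```

```text
clock: 14.65
tool_pos: [0.5242, 0.1654, 0.0751]
eef_rot: [0.04, 0.999, 0.0, 0.0]
contact_force: [1.3, 0.1, -0.6]
opening: 0.176
finger_force: 60.0
```

```bash
python3 -m jog '[[[0.0005,0,0,0,0,0],[0,0,0,0,0,0]]]'
```

```text
clock: 14.9
tool_pos: [0.524, 0.1655, 0.0751]
eef_rot: [0.04, 0.999, 0.0, 0.0]
contact_force: [1.7, -0.4, -0.6]
opening: 0.177
finger_force: 60.0
```

```bash
python3 -m jog '[[[0.0005,0,0,0,0,0],[0,0,0,0,0,0]]]'
```

```text
clock: 15.15
tool_pos: [0.5238, 0.1656, 0.0752]
eef_rot: [0.04, 0.999, 0.0, 0.001]
contact_force: [2.9, -0.1, -1.4]
opening: 0.176
finger_force: 60.0
```

```bash
python3 -m jog '[[[0.0005,0,0,0,0,0],[0,0,0,0,0,0]]]'
```

```text
clock: 15.4
tool_pos: [0.5234, 0.1656, 0.0752]
eef_rot: [0.04, 0.999, 0.0, 0.001]
contact_force: [4.1, 0.2, -0.6]
opening: 0.173
finger_force: 60.0
```

```bash
python3 -m jog '[[[0.0005,0,0,0,0,0],[0.0005,0,0,0,0,0],[0,0,0,0,0,0]]]'
```

```text
clock: 15.78
tool_pos: [0.5231, 0.1657, 0.0754]
eef_rot: [0.04, 0.999, 0.0, 0.001]
contact_force: [5.5, -0.3, -1.0]
opening: 0.174
finger_force: 60.0
```

```bash
python3 -m jog '[[[0.0005,0,0,0,0,0],[0.0005,0,0,0,0,0],[0,0,0,0,0,0]]]'
```

```text
clock: 16.15
tool_pos: [0.523, 0.1658, 0.0755]
eef_rot: [0.04, 0.999, 0.001, 0.002]
contact_force: [7.5, -1.4, -1.6]
opening: 0.176
finger_force: 60.0
```

```bash
python3 -m jog '[[[0.0005,0,0,0,0,0],[0.0005,0,0,0,0,0],[0,0,0,0,0,0]]]'
```

```text
clock: 16.52
tool_pos: [0.5227, 0.166, 0.0757]
eef_rot: [0.04, 0.999, 0.001, 0.003]
contact_force: [8.9, -1.3, -1.3]
opening: 0.177
finger_force: 60.0
```

```bash
python3 -m jog '[[[0.0005,0,0,0,0,0],[0.0005,0,0,0,0,0],[0,0,0,0,0,0]]]'
```

```text
clock: 16.9
tool_pos: [0.5225, 0.1661, 0.0758]
eef_rot: [0.04, 0.999, 0.001, 0.004]
contact_force: [10.6, -1.6, -1.7]
opening: 0.176
finger_force: 60.0
```

The pull is tipping the tool up by about 0.5°, which lifts the hook tip about 1.7 mm. I'll compensate in pitch and height before pulling further.

```bash
python3 -m jog '[[[0,0,0.0005,0,0.004,0],[0,0,0.0004,0,0.004,0],[0,0,0,0,0,0]]]'
```

```text
clock: 17.27
tool_pos: [0.5225, 0.1661, 0.0749]
eef_rot: [0.04, 0.999, 0.001, -0.0]
contact_force: [10.6, -1.4, -1.4]
opening: 0.172
finger_force: 60.0
```

```bash
python3 -m jog '[[[0.0005,0,0,0,0.001,0],[0.0005,0,0,0,0,0],[0,0,0,0,0,0]]]'
```

```text
clock: 17.65
tool_pos: [0.5223, 0.1663, 0.0751]
eef_rot: [0.04, 0.999, 0.002, -0.0]
contact_force: [10.5, -1.0, -0.5]
opening: 0.178
finger_force: 60.0
```

```bash
python3 -m jog '[[[0.0005,0,0,0,0.0005,0],[0.0005,0,0,0,0.0005,0],[0,0,0,0,0,0]]]'
```

```text
clock: 18.02
tool_pos: [0.5219, 0.1664, 0.0753]
eef_rot: [0.041, 0.999, 0.002, -0.0]
contact_force: [11.8, -1.9, -0.8]
opening: 0.177
finger_force: 60.0
```

```bash
python3 -m jog '[[[0.0005,0,0,0,0.0005,0],[0.0005,0,0,0,0.0005,0],[0,0,0,0,0,0]]]'
```

```text
clock: 18.4
tool_pos: [0.5212, 0.1664, 0.0753]
eef_rot: [0.041, 0.999, 0.002, -0.0]
contact_force: [12.3, -1.7, -0.5]
opening: 0.173
finger_force: 60.0
```

```bash
python3 -m jog '[[[0.0005,0,0,0,0.0005,0],[0,0,0,0,0,0]]]'
```

```text
clock: 18.65
tool_pos: [0.5207, 0.1665, 0.0754]
eef_rot: [0.041, 0.999, 0.002, -0.001]
contact_force: [11.5, -1.6, -1.1]
opening: 0.179
finger_force: 60.0
```

```bash
python3 -m jog '[[[0.0005,0,0,0,0,0],[0,0,0,0,0,0]]]'
```

```text
clock: 18.9
tool_pos: [0.5202, 0.1665, 0.0754]
eef_rot: [0.041, 0.999, 0.002, -0.001]
contact_force: [11.3, -1.3, -0.4]
opening: 0.174
finger_force: 60.0
```

```bash
python3 -m jog '[[[0.0005,0,0,0,0,0],[0,0,0,0,0,0]]]'
```

```text
clock: 19.15
tool_pos: [0.5197, 0.1666, 0.0754]
eef_rot: [0.041, 0.999, 0.002, -0.001]
contact_force: [11.5, -0.9, -1.5]
opening: 0.175
finger_force: 60.0
```

```bash
python3 -m jog '[[[0.0005,0,0,0,0,0],[0,0,0,0,0,0]]]'
```

```text
clock: 19.4
tool_pos: [0.5187, 0.1666, 0.0753]
eef_rot: [0.04, 0.999, 0.002, -0.001]
contact_force: [11.5, -1.9, -0.5]
opening: 0.176
finger_force: 60.0
```

```bash
python3 -m jog '[[[0,0,0,0,0,0]]]'
```

```text
clock: 19.52
tool_pos: [0.5186, 0.1666, 0.0753]
eef_rot: [0.04, 0.999, 0.002, -0.001]
contact_force: [11.2, -1.1, -0.9]
opening: 0.177
finger_force: 60.0
```

```bash
python3 -m jog '[[[0.0005,0,0,0,0,0],[0,0,0,0,0,0]]]'
```

```text
clock: 19.77
tool_pos: [0.5176, 0.1666, 0.0752]
eef_rot: [0.04, 0.999, 0.002, -0.002]
contact_force: [10.2, -1.6, -0.4]
opening: 0.178
finger_force: 60.0
```

```bash
python3 -m jog '[[[0.0005,0,0,0,0,0],[0,0,0,0,0,0]]]'
```

```text
clock: 20.02
tool_pos: [0.5164, 0.1666, 0.075]
eef_rot: [0.04, 0.999, 0.001, -0.002]
contact_force: [8.3, -0.4, -0.7]
opening: 0.176
finger_force: 60.0
```

```bash
python3 -m jog '[[[0.0003,0,0,0,-0.003,0],[0,0,0,0,-0.002,0],[0,0,0,0,0,0]]]'
```

```text
clock: 20.4
tool_pos: [0.5116, 0.1663, 0.0742]
eef_rot: [0.039, 0.999, -0.0, -0.004]
contact_force: [-0.8, 0.8, -1.9]
opening: 0.174
finger_force: 60.0
```

```bash
python3 -m jog '[[[0.0005,0,0,0,0,0],[0.0005,0,0,0,0,0],[0,0,0,0,0,0]]]'
```

```text
clock: 20.78
tool_pos: [0.5105, 0.1664, 0.074]
eef_rot: [0.039, 0.999, -0.0, -0.004]
contact_force: [-0.1, 0.8, -0.7]
opening: 0.173
finger_force: 60.0
```

It has snapped out (the ring has moved ~13 mm). Levelling the pick and drawing the ring on.

```bash
python3 -m jog '[[[0.0005,0,-0.0003,0,-0.003,0],[0.0005,0,-0.0002,0,-0.003,0],[0.001,0,0,0,0,0],[0.001,0,0,0,0,0],[0.001,0,0,0,0,0],[0.001,0,0,0,0,0],[0.001,0,0,0,0,0],[0,0,0,0,0,0]]]'
python3 - <<'E'
from h import *
ims=[]
for n in("scene","side"):
    f,K,M=cam(n);p=proj(K,M,[.64,.156,.085]);x,y=int(p[0])-40,int(p[1])-40
    ims.append(cv2.resize(f[y:y+80,x:x+80],(400,400),interpolation=cv2.INTER_CUBIC))
save("crop5.png",np.hstack(ims))
E
```

```text
clock: 21.78
tool_pos: [0.5052, 0.1669, 0.0747]
eef_rot: [0.039, 0.999, 0.0, -0.0]
contact_force: [-0.5, 0.4, -1.4]
opening: 0.176
finger_force: 60.0
```

View pics/crop5.png

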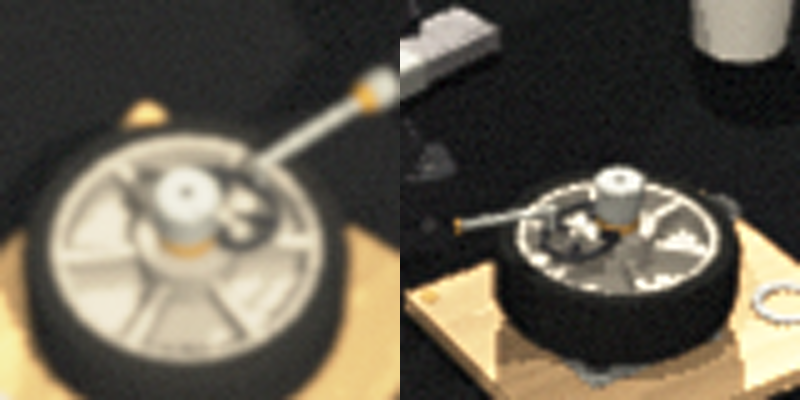

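The ring is off to the side of the axle at scene crop (245,215), still around the hook. Drawing it 4 mm further for margin, then lifting straight up.

```bash
python3 -m jog '[[[0.001,0,0,0,0,0],[0.001,0,0,0,0,0],[0.001,0,0,0,0,0],[0.001,0,0,0,0,0],[0,0,0,0,0,0],[-0.001,0,0,0,0,0],[-0.001,0,0,0,0,0],[0,0,0,0,0,0]]]'
python3 -m jog '[[[0,0,-0.002,0,0,0],[0,0,-0.002,0,0,0],[0,0,-0.003,0,0,0],[0,0,-0.004,0,0,0],[0,0,-0.005,0,0,0],[0,0,-0.01,0,0,0],[0,0,-0.02,0,0,0],[0,0,-0.02,0,0,0],[0,0,0,0,0,0]]]'
python3 - <<'E'
from h import *
ims=[]
for n in("scene","side"):
    f,K,M=cam(n);p=proj(K,M,[.64,.156,.085]);x,y=int(p[0])-40,int(p[1])-45
    ims.append(cv2.resize(f[y:y+80,x:x+80],(400,400),interpolation=cv2.INTER_CUBIC))
save("crop6.png",np.hstack(ims))
E
```

```text
clock: 22.88
tool_pos: [0.5035, 0.167, 0.0747]
eef_rot: [0.04, 0.999, 0.0, -0.0]
contact_force: [0.0, -0.2, 0.3]
opening: 0.173
finger_force: 60.0
clock: 24.0
tool_pos: [0.5044, 0.1675, 0.1423]
eef_rot: [0.04, 0.999, 0.001, 0.001]
contact_force: [0.4, -0.1, -0.7]
opening: 0.175
finger_force: 60.0
```

View pics/crop6.png

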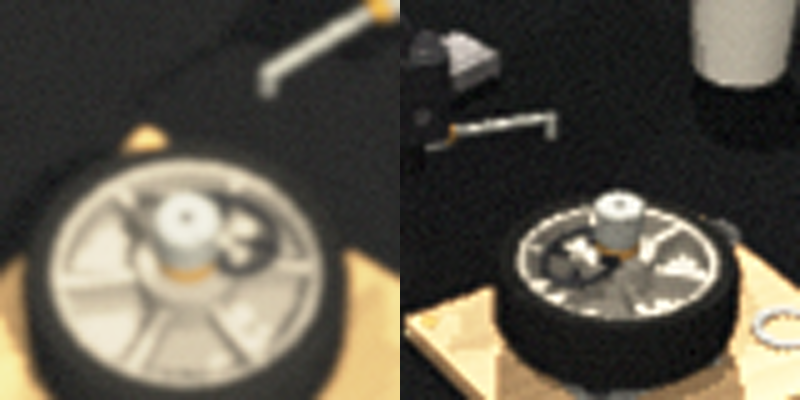

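The ring lies beside the axle on the wheel hub at scene crop (245,235) / side crop (570,255), and the hook is empty. Carrying the pick back to its old place.

```bash
python3 -m jog '[[[0,-0.0452,0,0,0,0],[-0.0222,-0.0453,0,0,0,0],[-0.0222,-0.0453,0,0,0,0],[-0.0222,-0.0453,0,0,0,0],[-0.0222,-0.0453,0,0,0,0],[-0.0222,-0.0453,0,0,0,0],[0,0,0.02,0,0,-0.0977],[0,0,0.02,0,0,-0.0977],[0,0,0.02,0,0,0],[0,0,0.02,0,0,0],[0,0,0,0,0,0],[0,0,0,0,0,0]]]'
```

```text
clock: 25.6
tool_pos: [0.5928, -0.1124, 0.0608]
eef_rot: [-0.058, 0.998, 0.0, -0.0]
contact_force: [0.1, 0.8, -1.0]
opening: 0.171
finger_force: 60.0
```

Down to just above the board, then feel for contact.

```bash
python3 -m jog '[[[0,0,0.015,0,0,0],[0,0,0.012,0,0,0],[0,0,0.01,0,0,0],[0,0,0.006,0,0,0],[0,0,0.003,0,0,0],[0,0,0,0,0,0],[0,0,0,0,0,0]]]'; python3 -m jog '[[[0,0,0.001,0,0,0],[0,0,0,0,0,0]]]'; python3 -m jog '[[[0,0,0.001,0,0,0],[0,0,0,0,0,0]]]'
```

```text
clock: 26.48
tool_pos: [0.5928, -0.1126, 0.0149]
eef_rot: [-0.058, 0.998, 0.0, 0.0]
contact_force: [-0.0, 0.5, -0.4]
opening: 0.179
finger_force: 60.0
clock: 26.72
tool_pos: [0.5925, -0.1126, 0.0138]
eef_rot: [-0.058, 0.998, 0.0, -0.0]
contact_force: [0.2, -0.1, -0.6]
opening: 0.176
finger_force: 60.0
clock: 26.98
tool_pos: [0.5924, -0.1126, 0.0125]
eef_rot: [-0.058, 0.998, 0.0, -0.0]
contact_force: [-0.8, 0.4, -0.1]
opening: 0.174
finger_force: 60.0
```

```bash
python3 -m jog '[[[0,0,0.0006,0,0,0],[0,0,0,0,0,0]]]'
```

```text
clock: 27.22
tool_pos: [0.5925, -0.1125, 0.0122]
eef_rot: [-0.058, 0.998, 0.0, -0.0]
contact_force: [-0.6, -0.1, 2.3]
opening: 0.175
finger_force: 60.0
```

```bash
python3 -m jog '[[[0,0,0.0006,0,0,0],[0,0,0,0,0,0]]]'
```

```text
clock: 27.48
tool_pos: [0.5925, -0.1126, 0.0122]
eef_rot: [-0.058, 0.998, -0.0, -0.0]
contact_force: [-1.6, 0.9, 5.8]
opening: 0.179
finger_force: 60.0
```

The handle is resting on the board. Releasing slowly and retreating.

```bash
python3 -m jog '[[[0,0,-0.0006,0,0,0],[0,0,0,0,0,0]]]'; python3 -m jog '[[[0,0,0,0,0,0],[0,0,0,0,0,0],[0,0,0,0,0,0],[0,0,0,0,0,0],[0,0,0,0,0,0]]]' 0.045
python3 -m jog '[[[0,0,-0.005,0,0,0],[0,0,-0.01,0,0,0],[0,0,-0.03,0,0,0],[0,0,-0.04,0,0,0],[0,0,-0.04,0,0,0],[0,0,-0.04,0,0,0],[0,0,0,0,0,0],[0,0,0,0,0,0]]]'
python3 - <<'E'
from h import *
ims=[]
for n in("scene","side"):
    f,K,M=cam(n);p=proj(K,M,[.64,.02,.02]);x,y=int(p[0])-100,int(p[1])-100
    ims.append(cv2.resize(f[y:y+200,x:x+200],(400,400),interpolation=cv2.INTER_CUBIC))
save("crop7.png",np.hstack(ims))
E
```

```text
clock: 27.72
tool_pos: [0.5926, -0.1126, 0.0122]
eef_rot: [-0.058, 0.998, 0.0, -0.0]
contact_force: [-1.4, 0.8, 3.4]
opening: 0.173
finger_force: 60.0
clock: 28.35
tool_pos: [0.5925, -0.1125, 0.012]
eef_rot: [-0.058, 0.998, 0.0, -0.0]
contact_force: [-0.4, -0.4, 1.1]
opening: 0.511
finger_force: 0.0
clock: 29.35
tool_pos: [0.592, -0.1128, 0.177]
eef_rot: [-0.058, 0.998, -0.0, -0.001]
contact_force: [-0.3, 0.2, 0.2]
opening: 0.51
finger_force: 0.0
```

View pics/crop7.png

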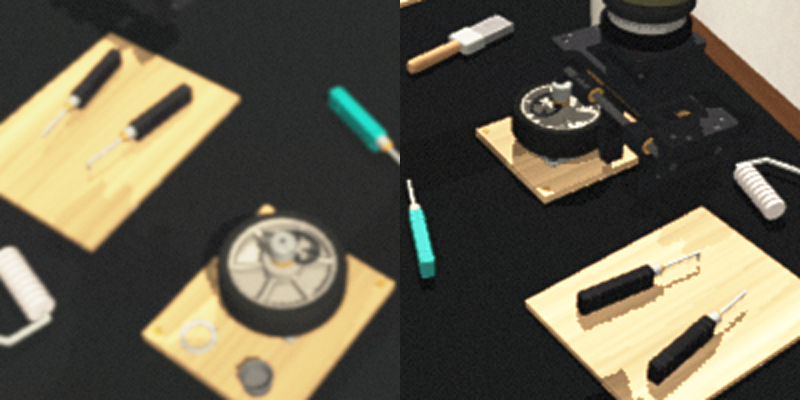

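The pick lies upright on the board (side crop (615,290)), the scriber, washer and cap are where they were, and the ring is on the wheel beside the axle. Handing in.

```bash
python3 -c "
from plant import *
print(finish_job())"
```

```text
the job is handed in; nothing more can be done
None
```

The ring was drawn off the axle at a peak pull of about 12 N and lies on the wheel beside it; the pick is laid back on the tool board, and the job is handed in at about 29 s.

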